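Clip ready on the opened carton

ROBOT

A 6-joint arm with a two-finger parallel gripper is mounted at the origin on the work surface. World frame = base frame: x ahead of the robot, y to its left, z up, the work surface at z = 0. Lengths are in m, angles in rad, forces in N, time in s.
With the tool pointing down it reaches from about 0.3 to 0.875 m from the base axis. Payload 4.2 kg.
Tool frame: the origin (TCP) lies midway between the tips of the shut fingers; the grasp point (between the pads) lies 19 mm behind it (bot.hold_point_z is the distance from the TCP to the grasp point, in m); z points along the fingers, y is the direction in which the jaws open and shut (so a half turn about z gives the same grasp; the last joint's range is limited). The gripper opens to 85 mm and grips with 20 to 120 N. Pads are 22 mm wide; open, the fingers measure 114 mm over their backs; the gripper's body (76 mm by 85 mm) begins 54 mm behind the grasp point. The pads swing forward as they close: fully open they stand 13 mm farther back than shut.
Start: joints at [1.147, 0.32, 1.565, -0, 1.257, -0.02], TCP at [0.226, 0.529, 0.231] pointing down, gripper open.
Joint ranges: [-3.11, 3.11], [-0.84, 2.01], [0.21, 2.61], [-1.34, 4.49], [0.05, 2.63], [-2.56, 2.56]. Speed limits (rad/s): [2.57, 2.57, 3.14, 3.14, 3.14, 3.14].

INTERFACE

Orientations are given as a rotation vector (axis times angle).
In Python, from plant import bot gives the robot as it stands. The module is installed in compiled form; this text tells all that it offers.
- The arm moves only by the shell command python3 -m crank 'ROWS' [FORCE]. ROWS is JSON, a list of rows, each an object with "jaw": the closure, from 0 (fully open) to 1 (shut); "travel": the shift along the world's x, y, z in mm, a list of three; "angular": the turn, a rotation vector about the world's x, y, z in rad, a list of three. In form: [{"jaw": jaw, "travel": [x, y, z], "angular": [wx, wy, wz]}, ...]. A call has 1 to 5 rows; each row is the pose to reach, as a shift and turn from the pose measured when the call began; what a row does not reach only later rows make up. A row lasts 1/10 s, in which the tool goes at most 50 mm and 8.59 degrees, less where a joint would pass 70% of its speed; a pose out of reach is approached as far as the arm can. A call with a gripper value outside its range is refused whole. The fingers move at their own pace and stop on an object; FORCE is the grip in N (left out, the last holds). Time passes only in rows, so rows that repeat a pose let the fingers close. It gives the time, the measured TCP pose, the force and the opening at its end, in the units of the state.
- bot.read_state(): the state, without advancing time (a new reading comes with each control period).
- bot.capture(name): name is "scene" or "top" or "wrist"; returns (picture, depth): 400x640x3 uint8, blue, green, red; 400x640 float32, m along the optical axis (not along the pixel's ray), 0 where there is no reading.
- bot.calibration(name): a dict with "fx", "fy", "cx", "cy" (pixels), "k1" (the pictures are not rectified: a ray, as slopes to the right and down, at radius r is drawn at 1 + k1 r^2 times it, then the intrinsics apply), "T" (4x4, takes a point from camera to world coordinates); the wrist camera has in their place "T_tool_cam" (4x4, takes a point from camera to tool coordinates, whose origin is the TCP and whose axes are the flange's). Camera axes: x right, y up, looking along -z (the intrinsics and any distortion apply to the point x, -y, -z); pixel columns grow to the right and rows downward; lengths in m; the calibration is good to about 2 mm. A picture is of the moment at which its call begins: read the wrist's pose just before it. calibration takes no time and is no camera call.
- bot.finish_job(): hands the job in, once; it reports no verdict.
Trained networks look in the newest picture that a camera, given by its name, has taken for a name from the list of things; names that differ only in an ending like _2 or _b are one class to them, and where a whole thing is asked for, a point or a joint stands for the part that bears it (a point fixed in the world has none). Each returns a list of dicts, best first, with "score" (0 to 1); they miss things now and then, are a little off and sometimes report something else, mostly with a low value. They report only what shows in the picture. A call takes as long as a camera call. They do not tell look-alikes from the thing itself.
- bot.search_frame(camera, name): "position" ([column, row] in pixels, amid what is visible of it).
The state is a dict: "time": time; "q": joint angles; "joint_velocities": joint speeds; "joint_efforts": joint torques, N m; "position": TCP position; "tool_rot": TCP orientation; "wrist_force": force on the tool from outside, world axes, zero at the start; "ft_torque": the same for the moment, N m; "opening": opening from 0.0 (shut) to 1.0 (fully open).
Only numpy, scipy, OpenCV 4.12 (cv2) and the standard library are available. Lean on these libraries where they do the work, as an engineer would, in place of code of your own. Each camera call takes 0.05 s, during which the arm holds its last target. There are 200 camera calls.

TASK

The opened gable-top carton belongs in the empty gap on the turntable: carry it there upright, without tipping it, lower it onto the turntable and let go of it. Then take the bag clip off the rim of the brownie tin by squeezing its handles so that it spreads wide, and bring it down over the fin at the carton's top, its lips well down on either side of the middle of the fin and not touching it. Finish while still holding the clip spread open there, for I want to press the fold straight before it bites; leave the other things where they stand.

Things in the scene. Friction and masses are not known exactly. Their poses are not given: they have to be found in the camera images.
- carton: opened gable-top carton of brown card, 0.2 to 0.45 kg, loose, upright. Origin: centre of underside, z up. Box part 52 mm deep (x), 80 wide (y), 100 high, pinched across its depth; above it a roof rises 18 mm to an upright flat card fin in the middle: 3 mm thick (x), 80 long (y), 20 tall, its top edge 138 mm above the origin. Front and back alike
- turntable: white plastic turntable. Origin: on the turning axis, on the cupboard floor (z = 0), z up, x pointing away from the gap. Round tray of 165 mm outer radius; tray floor (156 mm radius) 20 mm, rim 32 mm above the origin. The tray turns, a little stiffly
- tray_gap (a point): the middle of the empty gap on the turntable, on the tray floor (20 mm above the cupboard floor), 85 mm from the turning axis
- clip: white plastic bag clip, 40 g, biting the tin's front rim, jaws down, handles up. Origin: on the hinge pin midway between its levers; z up through the handles, y along pin and lips, x across, the way the levers move. Handles 28 mm wide (y), 4 to 42 mm from the pin, flaring to 42 mm over their outsides at the top; fully squeezed they are parallel, upright, 18 mm over outsides
- clip_a (a joint): angle (rad) of the lever on the clip's +x side: 0 as it bites the 3 mm rim, -0.05 shut, 0.30 fully spread (stop). Squeezing the handles together spreads the lips; fully spread takes about 6 N on each handle near its top, 8 N at mid-length
- clip_b (a joint): the same for the lever on the clip's -x side, which moves the opposite way: 0 as it bites the 3 mm rim, 0.30 fully spread (stop)
- lip_a (a point): lower inner edge of the lip on the clip's +x side, middle of its width. Lips are 56 mm wide (y) with flat biting faces 23 to 32 mm below the pin. Fully spread, the lower edges stand 22 mm apart and 31 mm below the pin, with 16 mm free between the jaws above them
- lip_b (a point): lower inner edge of the lip on the clip's -x side, middle of its width
- tin: square open brownie tin of dark steel, 180 x 180 mm, 50 high, walls 3 mm, 0.95 kg with cover, loose. Origin: centre of underside, z up, x towards its back. The clip bites its front wall (-x; mid-wall 88.5 mm from the origin), 14 mm down over the rim, up to 40 mm left or right of the middle. A sliding cover, 58 mm high, is drawn back; at least the front 60 mm of the tin is open
- ramekin: yellow ceramic ramekin, 88 mm across, 45 mm high, on the turntable. Origin: centre of its underside
- cup_set: nest of stainless measuring cups joined by a ring, cups 76 mm across, 45 mm high, handles 70 mm long towards its x, on the turntable. Origin: centre of the underside of the outer cup
- spice_jar: small glass spice jar, 44 mm across, 85 mm high, on the turntable. Origin: centre of its underside
- pepper_mill: wooden pepper mill, 48 mm across, 113 mm high, between turntable and tin. Origin: centre of its underside
- food_can: food can with a paper label, 68 mm across, 95 mm high, at the front right. Origin: centre of its underside
- mug: white mug, 80 mm across, 85 mm high, handle on its y side, at the front left. Origin: centre of its underside
There are look-alikes about, which are no part of the job. Leave any blue look-alike of the clip alone. There is more than one size of the carton; the job needs the larger.

How it is judged:
On the way, in this order (a step that is already met when the one before it is completed fails the run):
1. the carton is brought down onto the turntable in the gripper (horizontal distance between carton and turntable below 0.11 m and height (world z) of carton between 0.014 and 0.03 m and contact force between the fingers and carton above 0.5 N), for 0.04 s.
2. the carton stands on the turntable, upright and let go (horizontal distance between carton and turntable below 0.11 m and height (world z) of carton between 0.014 and 0.026 m and angle between carton's own z axis and vertical below 0.08 rad and linear speed of carton below 0.02 m/s and contact force between each of the arm, the fingers and carton below 0.3 N), for 0.2 s.
3. the clip is held spread in the air, clear above the tin's rim (value of joint each of clip_a, clip_b above 0.2 rad and contact force between the fingers and clip above 1 N and height (world z) of each of lip_a, lip_b above 0.06 m and contact force between clip and tin below 0.05 N), for 0.2 s.
At the end, for the whole second after the job is handed in: Carton upright, still, untouched on the tray, centre within 110 mm of its axis. Fingers hold the clip, both levers past 0.2 rad, a lip on each side of the fin, 3.5 mm off its mid-plane, 7 mm below its top; clip within 20 mm of the fin's middle, aligned to 0.2 rad, carton contact under 0.3 N (all of step 2 and value of joint each of clip_a, clip_b above 0.2 rad and contact force between the fingers and clip above 1 N and ((x of lip_a in the frame of carton above 0.0035 m and x of lip_b in the frame of carton below -0.0035 m) or (x of lip_b in the frame of carton above 0.0035 m and x of lip_a in the frame of carton below -0.0035 m)) and z of each of lip_a, lip_b in the frame of carton below 0.131 m and y of clip in the frame of carton between -0.02 and 0.02 m and angle between the y axis of clip and the y axis of carton, either way round below 0.2 rad and contact force between clip and carton below 0.3 N); the arm keeps its last pose, push and grip.
It fails at once if the carton is tipped more than 0.26 rad (15 degrees) (angle between carton's own z axis and vertical above 0.26 rad).
It fails at once if one of the other things is shifted more than 40 mm or knocked over (distance of any of ramekin, cup_set, spice_jar, pepper_mill, food_can, mug, tin from where it was at the start of the episode above 0.04 m or angle between any of ramekin, cup_set, spice_jar, pepper_mill, food_can, mug, tin's own z axis and vertical above 0.5 rad).
It also fails if it takes over 58 s, if anything falls off the work surface, if the arm or the gripper's body presses on something with over 40 N, if the wrist force passes 120 N, or if a joint passes its speed limit or range.

## Working session

There is one attempt and no reset: what is moved stays moved. The work goes in short steps, Python scripts to look and compute and a shell command to move; the robot and the scene stay as the last step left them, time stands still between calls to the robot, and variables do not carry over. Pictures are saved under pics/ and viewed, about 8 in all and at most 12, crops included, and the job is handed in when it is done.

```bash
mkdir -p pics; cat > h.py <<'E'
import numpy as np, cv2
from scipy.spatial.transform import Rotation as R
from plant import bot
def cam(name):
    st=bot.read_state(); img,d=bot.capture(name); c=bot.calibration(name)
    if 'T' in c: T=np.array(c['T'])
    else:
        A=np.eye(4); A[:3,:3]=R.from_rotvec(st['tool_rot']).as_matrix(); A[:3,3]=st['position']; T=A@np.array(c['T_tool_cam'])
    return img,d,c,T
def cloud(d,c,T):
    h,w=d.shape; u,v=np.meshgrid(np.arange(w),np.arange(h))
    K=np.array([[c['fx'],0,c['cx']],[0,c['fy'],c['cy']],[0,0,1]])
    p=cv2.undistortPoints(np.stack([u,v],-1).reshape(-1,1,2).astype(np.float32),K,np.array([c['k1'],0,0,0.])).reshape(h,w,2)
    P=np.stack([p[...,0]*d,-p[...,1]*d,-d],-1)@T[:3,:3].T+T[:3,3]
    P[d==0]=np.nan
    return P
E
cat > a.py <<'E'
from h import *
st=bot.read_state(); print(st['time'],st['position'],st['tool_rot'],st['opening'])
for n in ['scene','top']:
    img,d,c,T=cam(n); P=cloud(d,c,T); np.save(n+'.npy',P); cv2.imwrite(f'pics/{n}0.png',img)
    print(n,T[:3,3].round(2))
    for k in ['carton','turntable','clip','tin','pepper_mill','spice_jar','ramekin','cup_set','food_can','mug']:
        for r in bot.search_frame(n,k)[:3]:
            u,v=map(int,np.round(r['position'])); print(k,round(r['score'],2),u,v,P[v,u].round(3))
print(bot.read_state()['time'])
E
python3 a.py
```

```text
0.0 [0.22573901 0.52831632 0.23046941] [-6.29922020e-01 -3.07739357e+00  2.76208957e-03] 1.0013437917307781
scene [ 1.05 -0.69  0.88]
carton 0.71 274 232 [ 0.556 -0.207  0.095]
carton 0.68 251 198 [ 0.393 -0.123  0.065]
carton 0.56 294 199 [ 0.518 -0.071  0.088]
turntable 0.6 369 176 [0.628 0.179 0.053]
clip 0.62 279 240 [ 0.553 -0.189  0.042]
clip 0.55 256 213 [ 0.441 -0.157  0.057]
clip 0.54 254 225 [ 0.45  -0.18   0.031]
tin 0.71 292 275 [ 0.66  -0.267  0.054]
tin 0.65 273 226 [ 0.534 -0.187  0.086]
pepper_mill 0.62 347 217 [ 0.669 -0.021  0.059]
spice_jar 0.84 400 168 [0.704 0.243 0.078]
ramekin 0.75 387 154 [0.607 0.35  0.024]
cup_set 0.85 366 186 [0.645 0.13  0.054]
food_can 0.94 166 282 [ 0.436 -0.475  0.085]
food_can 0.61 275 237 [ 0.55  -0.2    0.064]
mug 0.56 350 114 [0.389 0.449 0.062]
mug 0.51 274 224 [ 0.532 -0.18   0.087]
mug 0.36 396 167 [0.689 0.244 0.074]
top [0.24 0.   1.84]
carton 0.91 329 215 [ 0.487 -0.031  0.112]
carton 0.57 351 246 [ 0.377 -0.108  0.077]
turntable 0.81 258 194 [0.588 0.236 0.018]
clip 0.47 369 227 [ 0.45  -0.181  0.028]
clip 0.43 374 198 [ 0.551 -0.199  0.078]
clip 0.4 364 227 [ 0.449 -0.161  0.041]
tin 0.9 387 173 [ 0.649 -0.254  0.056]
pepper_mill 0.71 320 174 [ 0.641 -0.002  0.101]
spice_jar 0.65 190 254 [0.368 0.491 0.006]
spice_jar 0.54 251 164 [0.686 0.251 0.099]
ramekin 0.66 233 187 [0.615 0.329 0.03 ]
cup_set 0.82 280 182 [0.628 0.15  0.041]
food_can 0.92 443 237 [ 0.4   -0.438  0.093]
food_can 0.55 386 170 [ 0.662 -0.252  0.052]
mug 0.96 188 254 [0.368 0.498 0.009]
1.1
```

```bash
python3 - <<'E'
import cv2,numpy as np
a=cv2.imread('pics/scene0.png')[90:340,130:450]; b=cv2.imread('pics/top0.png')[120:300,160:480]
a=cv2.resize(a,(768,600),interpolation=3);b=cv2.resize(b,(800,450),interpolation=3)
cv2.imwrite('pics/s1.png',a);cv2.imwrite('pics/t1.png',b)
E
```

```text
(no output)
```

View pics/s1.png

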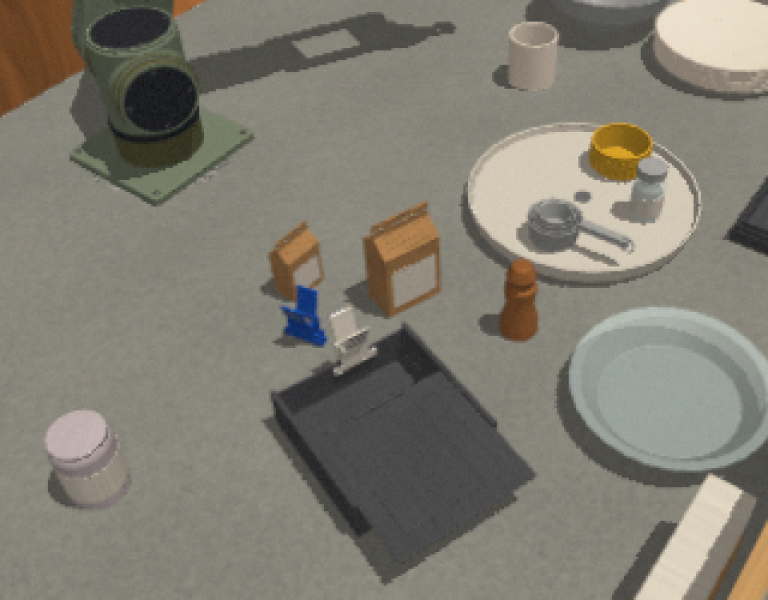

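View pics/t1.png

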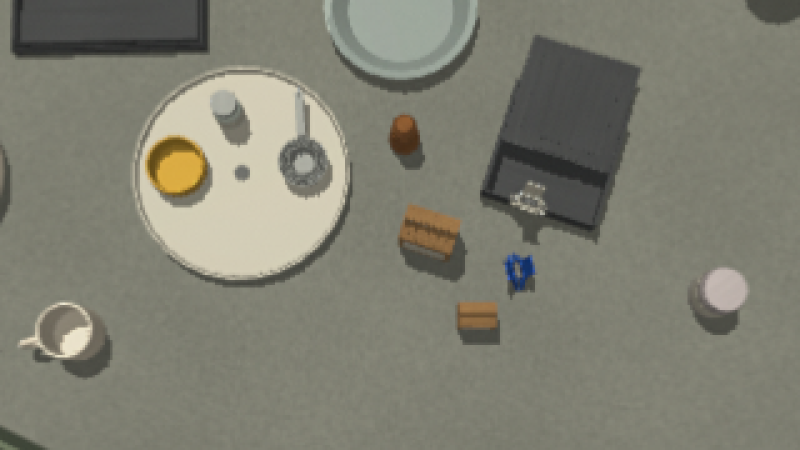

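The overview shows the large carton at top-crop (430,232) and the white clip at (530,197) on the tin's front rim. The decoys are the blue clip at (520,270) and the small carton at (478,316). The gap is on the robot side of the turntable, around (242,235).

```bash
cat > b.py <<'E'
from h import *
from scipy.optimize import least_squares
for n in ['top','scene']:
    P=np.load(n+'.npy').reshape(-1,3); P=P[~np.isnan(P[:,0])]
    def sel(c,r,z0,z1): return P[(np.hypot(P[:,0]-c[0],P[:,1]-c[1])<r)&(P[:,2]>z0)&(P[:,2]<z1)]
    q=sel((.49,-.03),.07,.118,.16); 
    if len(q)>3:
        w,V=np.linalg.eigh(np.cov(q[:,:2].T)); print(n,'fin',len(q),q.mean(0).round(4),V[:,1].round(3),'minmax',((q[:,:2]-q[:,:2].mean(0))@V[:,1]).min().round(3),((q[:,:2]-q[:,:2].mean(0))@V[:,1]).max().round(3),q[:,2].max().round(3))
    q=sel((.49,-.03),.07,.03,.16); r=cv2.minAreaRect(q[:,:2].astype(np.float32)); print('carton rect',r)
    q=sel((.6,.236),.2,.0265,.036); q=q[np.hypot(q[:,0]-.6,q[:,1]-.236)>.14]
    s=least_squares(lambda x:np.hypot(q[:,0]-x[0],q[:,1]-x[1])-x[2],[.6,.236,.16],loss='soft_l1',f_scale=.003); print('tt',s.x.round(4),len(q))
    for k,c,r,z0,z1 in [('mill',(.65,-.01),.05,.06,.13),('ram',(.615,.34),.06,.025,.06),('cup',(.62,.15),.05,.028,.06),('jar',(.69,.25),.045,.06,.1),('mug',(.368,.49),.06,.05,.1)]:
        q=sel(c,r,z0,z1); print(k,len(q),q.mean(0).round(3),q[:,2].max().round(3))
    q=sel((.65,-.254),.16,.03,.064); r=cv2.minAreaRect(q[:,:2].astype(np.float32)); print('tin',r)
    q=sel((.55,-.19),.06,.075,.13); print('clip',len(q),q.mean(0).round(4),q.min(0).round(3),q.max(0).round(3))
E
python3 b.py
```

```text
top fin 67 [ 0.5011 -0.0389  0.1277] [0.314 0.949] minmax -0.04 0.039 0.148
carton rect ((0.5027918219566345, -0.04031826928257942), (0.0796443521976471, 0.054389771074056625), 70.90650177001953)
tt [0.6069 0.2409 0.1596] 357
mill 99 [ 0.652 -0.007  0.099] 0.121
ram 307 [0.614 0.334 0.036] 0.06
cup 262 [0.618 0.147 0.047] 0.06
jar 52 [0.686 0.253 0.081] 0.1
mug 204 [0.372 0.491 0.074] 0.096
tin ((0.6548224091529846, -0.24622991681098938), (0.17997799813747406, 0.2635394036769867), 70.57523345947266)
clip 57 [ 0.5484 -0.1912  0.0918] [ 0.521 -0.207  0.075] [ 0.565 -0.173  0.113]
scene fin 129 [ 0.5035 -0.042   0.1283] [0.338 0.941] minmax -0.038 0.041 0.138
carton rect ((0.5038537383079529, -0.041180435568094254), (0.08148538321256638, 0.057188816368579865), 70.01287841796875)
tt [0.6092 0.2403 0.1621] 271
mill 214 [ 0.662 -0.016  0.089] 0.112
ram 358 [0.614 0.335 0.043] 0.06
cup 382 [0.621 0.14  0.048] 0.06
jar 139 [0.702 0.244 0.079] 0.1
mug 285 [0.373 0.487 0.069] 0.088
tin ((0.654516339302063, -0.24519135057926178), (0.18066902458667755, 0.26361653208732605), 70.45133972167969)
clip 150 [ 0.5408 -0.1891  0.0907] [ 0.522 -0.209  0.075] [ 0.566 -0.17   0.106]
```

```bash
python3 -m crank '[{"jaw":0,"travel":[90,-190,60],"angular":[0,0,-0.6]},{"jaw":0,"travel":[90,-190,60],"angular":[0,0,-0.6]},{"jaw":0,"travel":[90,-190,60],"angular":[0,0,-0.6]},{"jaw":0,"travel":[120,-250,60],"angular":[0,0,-0.75]},{"jaw":0,"travel":[120,-250,60],"angular":[0,0,-0.75]}]'
python3 -m crank '[{"jaw":0,"travel":[157,-318,10],"angular":[0,0,-0.75]},{"jaw":0,"travel":[157,-318,10],"angular":[0,0,-0.75]},{"jaw":0,"travel":[157,-318,10],"angular":[0,0,-0.75]},{"jaw":0,"travel":[157,-318,10],"angular":[0,0,-0.75]},{"jaw":0,"travel":[157,-318,10],"angular":[0,0,-0.75]}]'
```

```text
time: 1.6
position: [0.3315, 0.3077, 0.2872]
tool_rot: [1.72, 2.628, 0.002]
wrist_force: [0.8, 0.3, 0.5]
opening: 0.999
time: 2.1
position: [0.442, 0.0833, 0.2944]
tool_rot: [2.563, 1.814, 0.003]
wrist_force: [1.8, 0.9, 1.2]
opening: 1.005
```

```bash
python3 -m crank '[{"jaw":0,"travel":[61,-123,-20],"angular":[0,0,0]},{"jaw":0,"travel":[61,-123,-20],"angular":[0,0,0]},{"jaw":0,"travel":[61,-123,-20],"angular":[0,0,0]},{"jaw":0,"travel":[61,-123,-20],"angular":[0,0,0]}]'
cat > c.py <<'E'
from h import *
import sys
st=bot.read_state(); print(st['position'],st['tool_rot'],st['time'])
img,d,c,T=cam('wrist'); P=cloud(d,c,T); np.save('wrist.npy',P); cv2.imwrite(sys.argv[1],img); print(T[:3,3])
for k in ['carton','clip','tin']:
    for r in bot.search_frame('wrist',k)[:3]:
        u,v=np.clip(np.round(r['position']).astype(int),0,[639,399]); print(k,round(r['score'],2),u,v,P[v,u].round(3))
Q=P.reshape(-1,3); Q=Q[~np.isnan(Q[:,0])]
q=Q[(np.hypot(Q[:,0]-.503,Q[:,1]+.04)<.07)&(Q[:,2]>.122)&(Q[:,2]<.16)]
if len(q)>20:
    w,V=np.linalg.eigh(np.cov(q[:,:2].T)); print('fin',len(q),q.mean(0).round(4),V[:,1].round(3),q[:,2].max())
    print(cv2.minAreaRect(q[:,:2].astype(np.float32)))
E
python3 c.py pics/w1.png
```

```text
time: 2.5
position: [0.5043, -0.0437, 0.2732]
tool_rot: [2.568, 1.807, 0.0]
wrist_force: [0.3, 1.0, -0.1]
opening: 1.001
[ 0.50425866 -0.04366888  0.27319858] [2.56784993e+00 1.80661961e+00 4.47064456e-04] 2.5
[0.53182183 0.03399643 0.41658247]
carton 0.75 236 248 [ 0.394 -0.091  0.075]
carton 0.72 320 166 [ 0.51  -0.029  0.119]
clip 0.92 306 266 [ 0.445 -0.161  0.025]
clip 0.89 319 286 [ 0.456 -0.179  0.049]
clip 0.87 408 284 [ 0.553 -0.193  0.078]
tin 0.82 514 265 [ 0.674 -0.225  0.055]
tin 0.33 391 274 [ 0.539 -0.172  0.082]
fin 379 [ 0.505  -0.0363  0.137 ] [0.332 0.943] 0.14090276461771972
((0.5040085315704346, -0.038714949041604996), (0.08004172891378403, 0.003366321325302124), 70.89354705810547)
```

View pics/w1.png

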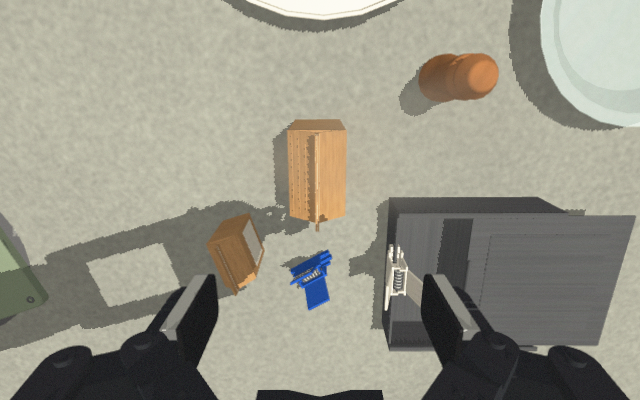

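The wrist view shows the carton below the gripper at (320,165). The white clip is on the tin rim at (397,275) and the blue one is at (312,278). The fin fit is 80 x 3.4 mm at z 0.137, which matches the given sizes.

```bash
python3 -m crank '[{"jaw":0,"travel":[0,5,-50],"angular":[0,0,0]},{"jaw":0,"travel":[0,5,-100],"angular":[0,0,0]},{"jaw":0,"travel":[0,5,-140],"angular":[0,0,0]},{"jaw":0,"travel":[0,5,-170],"angular":[0,0,0]},{"jaw":0,"travel":[0,5,-190],"angular":[0,0,0]}]' 30
python3 -m crank '[{"jaw":0,"travel":[0,0,-10],"angular":[0,0,0]},{"jaw":0.3,"travel":[0,0,-10],"angular":[0,0,0]},{"jaw":0.6,"travel":[0,0,-10],"angular":[0,0,0]},{"jaw":0.6,"travel":[0,0,-10],"angular":[0,0,0]},{"jaw":0.6,"travel":[0,0,-10],"angular":[0,0,0]}]' 30
```

```text
time: 3.2
position: [0.501, -0.0321, 0.083]
tool_rot: [-2.561, -1.818, -0.001]
wrist_force: [0.9, 0.1, 0.5]
opening: 1.001
time: 3.7
position: [0.5031, -0.032, 0.0748]
tool_rot: [2.56, 1.817, 0.008]
wrist_force: [1.6, 1.0, 4.5]
opening: 0.6
```

```bash
python3 -m crank '[{"jaw":0.7,"travel":[0,0,0],"angular":[0,0,0]},{"jaw":0.7,"travel":[0,0,0],"angular":[0,0,0]},{"jaw":0.7,"travel":[0,0,15],"angular":[0,0,0]},{"jaw":0.7,"travel":[0,0,40],"angular":[0,0,0]},{"jaw":0.7,"travel":[0,0,70],"angular":[0,0,0]}]' 30
python3 -m crank '[{"jaw":0.7,"travel":[0,0,10],"angular":[0,0,0]},{"jaw":0.7,"travel":[0,0,10],"angular":[0,0,0]}]'
```

```text
time: 4.2
position: [0.501, -0.032, 0.1438]
tool_rot: [-2.561, -1.817, -0.0]
wrist_force: [0.3, -0.1, -3.4]
opening: 0.605
time: 4.4
position: [0.5009, -0.0321, 0.1542]
tool_rot: [-2.561, -1.818, -0.002]
wrist_force: [1.0, 0.2, -3.4]
opening: 0.603
```

```bash
python3 -m crank '[{"jaw":0.7,"travel":[1,12,0],"angular":[0,0,0]},{"jaw":0.7,"travel":[2,37,0],"angular":[0,0,0]},{"jaw":0.7,"travel":[5,72,0],"angular":[0,0,0]},{"jaw":0.7,"travel":[8,107,0],"angular":[0,0,0]},{"jaw":0.7,"travel":[10,142,0],"angular":[0,0,0]}]'
python3 -m crank '[{"jaw":0.7,"travel":[3,35,0],"angular":[0,0,0]},{"jaw":0.7,"travel":[5,70,0],"angular":[0,0,0]},{"jaw":0.7,"travel":[8,105,0],"angular":[0,0,0]},{"jaw":0.7,"travel":[9,128,0],"angular":[0,0,0]},{"jaw":0.7,"travel":[10,138,0],"angular":[0,0,0]}]'
cat > e.py <<'E'
from h import *
import sys
cx,cy=float(sys.argv[1]),float(sys.argv[2]); st=bot.read_state(); print(st['time'],st['position'],st['tool_rot'],st['wrist_force'],st['opening'])
img,d,c,T=cam('scene'); P=cloud(d,c,T); cv2.imwrite('pics/e_%d.png'%(st['time']*10),img)
Q=P.reshape(-1,3); Q=Q[~np.isnan(Q[:,0])]
# brown-coloured points near carton
hsv=cv2.cvtColor(img,cv2.COLOR_BGR2HSV).reshape(-1,3)[~np.isnan(P.reshape(-1,3)[:,0])]
m=(np.hypot(Q[:,0]-cx,Q[:,1]-cy)<.08)&(hsv[:,0]<22)&(hsv[:,1]>70)&(Q[:,2]>.022)
q=Q[m]; print(len(q),q[:,2].min(),q[:,2].max(),cv2.minAreaRect(q[:,:2].astype(np.float32)))
E
python3 e.py .522 .237
```

```text
time: 4.9
position: [0.5096, 0.1117, 0.1522]
tool_rot: [-2.56, -1.816, 0.004]
wrist_force: [0.8, -0.8, -4.0]
opening: 0.604
time: 5.4
position: [0.5182, 0.2522, 0.1499]
tool_rot: [-2.556, -1.819, 0.009]
wrist_force: [-0.3, -0.2, -3.4]
opening: 0.602
5.4 [0.51821779 0.25216658 0.1499474 ] [-2.55642292 -1.81864955  0.00915401] [-0.32447044 -0.22229781 -3.36017287] 0.601850231366227
672 0.0728182727814537 0.5271542479030307 ((0.513718843460083, 0.24762122333049774), (0.10502669215202332, 0.11084850132465363), 22.52338981628418)
```

```bash
python3 -m crank '[{"jaw":0.7,"travel":[4,-6,-15],"angular":[0,0,0]},{"jaw":0.7,"travel":[4,-6,-35],"angular":[0,0,0]},{"jaw":0.7,"travel":[4,-6,-48],"angular":[0,0,0]},{"jaw":0.7,"travel":[4,-6,-53],"angular":[0,0,0]},{"jaw":0.7,"travel":[4,-6,-54],"angular":[0,0,0]}]'
python3 -m crank '[{"jaw":0.7,"travel":[0,0,-1],"angular":[0,0,0]},{"jaw":0.7,"travel":[0,0,-2],"angular":[0,0,0]}]'
```

```text
time: 5.95
position: [0.5222, 0.2458, 0.0954]
tool_rot: [-2.557, -1.817, 0.01]
wrist_force: [0.7, -0.5, -3.8]
opening: 0.608
time: 6.15
position: [0.5228, 0.2458, 0.0945]
tool_rot: [-2.557, -1.818, 0.008]
wrist_force: [-1.3, -1.5, 3.5]
opening: 0.605
```

```bash
python3 -m crank '[{"jaw":0.7,"travel":[0,0,0],"angular":[0,0,0]},{"jaw":0.3,"travel":[0,0,0],"angular":[0,0,0]},{"jaw":0,"travel":[0,0,0],"angular":[0,0,0]},{"jaw":0,"travel":[0,0,0],"angular":[0,0,0]},{"jaw":0,"travel":[0,0,0],"angular":[0,0,0]}]'
python3 -m crank '[{"jaw":0,"travel":[0,0,10],"angular":[0,0,0]},{"jaw":0,"travel":[0,0,30],"angular":[0,0,0]},{"jaw":0,"travel":[0,0,80],"angular":[0,0,0]},{"jaw":0,"travel":[0,0,130],"angular":[0,0,0]},{"jaw":0,"travel":[0,0,180],"angular":[0,0,0]}]'
cat > w.py <<'E'
from h import *
import sys
cx,cy=float(sys.argv[1]),float(sys.argv[2]); st=bot.read_state(); print(st['time'],st['position'],st['tool_rot'],st['wrist_force'],st['opening'])
img,d,c,T=cam('wrist'); P=cloud(d,c,T); np.save('wrist.npy',P); cv2.imwrite(sys.argv[3],img)
Q=P.reshape(-1,3); Q=Q[~np.isnan(Q[:,0])]
q=Q[(np.hypot(Q[:,0]-cx,Q[:,1]-cy)<.07)&(Q[:,2]>.145)&(Q[:,2]<.17)]
print('fin',len(q),q.mean(0).round(4),np.percentile(q[:,2],[5,50,95]),cv2.minAreaRect(q[:,:2].astype(np.float32)))
E
python3 w.py .522 .239 pics/w2.png
```

```text
time: 6.65
position: [0.523, 0.246, 0.0949]
tool_rot: [-2.557, -1.818, 0.007]
wrist_force: [0.0, -0.1, -0.1]
opening: 0.999
time: 7.15
position: [0.5227, 0.2458, 0.2776]
tool_rot: [-2.557, -1.818, 0.006]
wrist_force: [1.8, 0.5, 0.4]
opening: 1.003
7.15 [0.52270387 0.24583698 0.2776058 ] [-2.55738008 -1.81787786  0.00560392] [1.8049602  0.48273783 0.39608651] 1.0031937818335959
fin 427 [0.5242 0.2405 0.1567] [0.14906881 0.15867017 0.15995493] ((0.5238991975784302, 0.239529088139534), (0.08004781603813171, 0.003272109432145953), 70.87305450439453)
```

View pics/w2.png

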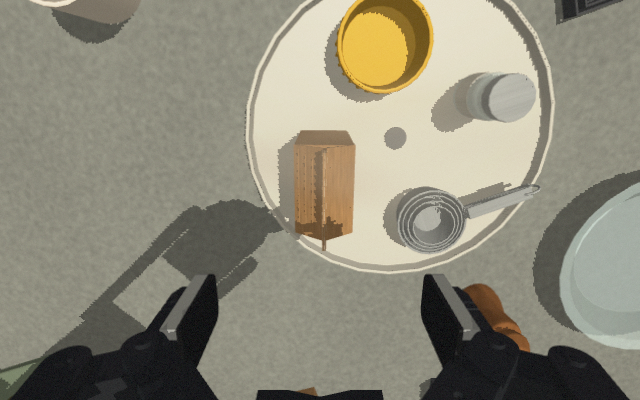

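Carton stands upright at (0.5239, 0.2395), released, 84 mm from the axis. Next is the clip.

```bash
python3 -m crank '[{"jaw":0,"travel":[10,-240,0],"angular":[0,0,0]},{"jaw":0,"travel":[10,-240,0],"angular":[0,0,0]},{"jaw":0,"travel":[10,-240,0],"angular":[0,0,0]},{"jaw":0,"travel":[10,-240,0],"angular":[0,0,0]},{"jaw":0,"travel":[10,-240,0],"angular":[0,0,0]}]'
python3 -m crank '[{"jaw":0.2,"travel":[17,-200,-15],"angular":[0,0,0]},{"jaw":0.2,"travel":[17,-200,-15],"angular":[0,0,0]},{"jaw":0.2,"travel":[17,-200,-15],"angular":[0,0,0]},{"jaw":0.2,"travel":[17,-200,-15],"angular":[0,0,0]},{"jaw":0.2,"travel":[17,-200,-15],"angular":[0,0,0]}]'
cat > k.py <<'E'
from h import *
import sys
st=bot.read_state(); print(st['time'],st['position'],st['tool_rot'],st['wrist_force'],st['opening'])
img,d,c,T=cam('wrist'); P=cloud(d,c,T); np.save('wrist.npy',P); np.save('wimg.npy',img); cv2.imwrite(sys.argv[1],img)
for r in bot.search_frame('wrist','clip')[:3]:
    u,v=np.clip(np.round(r['position']).astype(int),0,[639,399]); print(round(r['score'],2),u,v,P[v,u].round(3))
hsv=cv2.cvtColor(img,cv2.COLOR_BGR2HSV)
ok=~np.isnan(P[...,0])&(np.hypot(P[...,0]-.548,P[...,1]+.19)<.06)&(hsv[...,1]<70)&(hsv[...,2]>110)
for a,b in [(.055,.075),(.075,.09),(.09,.103),(.103,.118)]:
    q=P[ok&(P[...,2]>a)&(P[...,2]<b)]
    if len(q)>5: print(a,b,len(q),q.mean(0).round(4),cv2.minAreaRect(q[:,:2].astype(np.float32)))
q=P[ok&(P[...,2]>.06)]; print('all',q[:,2].max(),cv2.minAreaRect(q[:,:2].astype(np.float32)))
E
python3 k.py pics/w3.png
```

```text
time: 7.7
position: [0.536, 0.0049, 0.2882]
tool_rot: [2.561, 1.818, 0.023]
wrist_force: [1.0, 0.9, -0.4]
opening: 0.995
time: 8.2
position: [0.5528, -0.2003, 0.2727]
tool_rot: [2.565, 1.81, 0.02]
wrist_force: [-0.2, 0.7, -0.1]
opening: 0.801
8.2 [ 0.55280326 -0.20034487  0.27270422] [2.56452163 1.81014614 0.02015043] [-0.20711198  0.73294705 -0.05207807] 0.8005999340666035
0.92 316 165 [ 0.555 -0.19   0.081]
0.87 220 170 [ 0.452 -0.169  0.036]
0.81 305 164 [ 0.545 -0.187  0.074]
0.055 0.075 559 [ 0.5454 -0.1875  0.0721] ((0.5455282330513, -0.18819135427474976), (0.035315483808517456, 0.01929389126598835), 69.9202880859375)
0.075 0.09 328 [ 0.5445 -0.1872  0.0824] ((0.5454395413398743, -0.18769417703151703), (0.03423696011304855, 0.026203341782093048), 71.74407196044922)
0.09 0.103 300 [ 0.5439 -0.1869  0.0965] ((0.5454462766647339, -0.18821290135383606), (0.02781110629439354, 0.03561236336827278), 70.32681274414062)
0.103 0.118 282 [ 0.5457 -0.1879  0.1061] ((0.5454438328742981, -0.18790625035762787), (0.027302972972393036, 0.04140858352184296), 69.86571502685547)
all 0.3556751715483626 ((0.5456852316856384, -0.1900654137134552), (0.0389840304851532, 0.11550257354974747), 69.92970275878906)
```

View pics/w3.png

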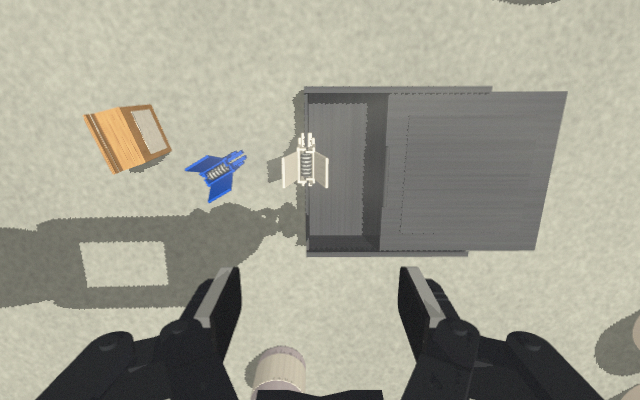

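The white clip is at (306,165), centred at (0.5455, -0.188). Its yaw matches the gripper and its top is about 0.108 m, as expected; the blue one is at (218,170).

```bash
python3 -m crank '[{"jaw":0.2,"travel":[-7,12,-40],"angular":[0,0,0]},{"jaw":0.2,"travel":[-7,12,-80],"angular":[0,0,0]},{"jaw":0.2,"travel":[-7,12,-115],"angular":[0,0,0]},{"jaw":0.2,"travel":[-7,12,-130],"angular":[0,0,0]},{"jaw":0.2,"travel":[-7,12,-135],"angular":[0,0,0]}]' 25
python3 -c "
from h import *
st=bot.read_state();p=st['position'];print(p,st['tool_rot'],(np.array([.5455,-.188,.080])-p)*1000, R.from_rotvec(st['tool_rot']).as_matrix().round(4)[:,2])"
```

```text
time: 8.8
position: [0.5448, -0.1818, 0.1367]
tool_rot: [-2.559, -1.816, -0.02]
wrist_force: [0.2, -0.4, -0.1]
opening: 0.804
[ 0.5448152  -0.18182459  0.13667507] [-2.55937055 -1.81648597 -0.0202332 ] [  0.68480494  -6.17540868 -56.67506685] [ 0.0087  0.01   -0.9999]
```

```bash
python3 -m crank '[{"jaw":0.2,"travel":[0,-6,-20],"angular":[-0.01,0.009,0]},{"jaw":0.2,"travel":[0,-6,-40],"angular":[-0.01,0.009,0]},{"jaw":0.2,"travel":[0,-6,-52],"angular":[-0.01,0.009,0]},{"jaw":0.2,"travel":[0,-6,-56],"angular":[-0.01,0.009,0]},{"jaw":0.2,"travel":[0,-6,-57],"angular":[-0.01,0.009,0]}]' 25
python3 -m crank '[{"jaw":0.5,"travel":[0,0,0],"angular":[0,0,0]},{"jaw":0.7,"travel":[0,0,0],"angular":[0,0,0]},{"jaw":0.9,"travel":[0,0,0],"angular":[0,0,0]},{"jaw":0.9,"travel":[0,0,0],"angular":[0,0,0]},{"jaw":0.9,"travel":[0,0,0],"angular":[0,0,0]}]' 25
```

```text
time: 9.3
position: [0.5453, -0.1875, 0.0802]
tool_rot: [2.561, 1.819, 0.0]
wrist_force: [0.6, -0.3, 1.5]
opening: 0.805
time: 9.8
position: [0.5453, -0.1876, 0.0803]
tool_rot: [2.561, 1.818, 0.001]
wrist_force: [-0.5, -0.0, -0.4]
opening: 0.194
```

```bash
python3 -m crank '[{"jaw":0.9,"travel":[0,0,5],"angular":[0,0,0]},{"jaw":0.9,"travel":[0,0,15],"angular":[0,0,0]},{"jaw":0.9,"travel":[0,0,40],"angular":[0,0,0]},{"jaw":0.9,"travel":[0,0,80],"angular":[0,0,0]},{"jaw":0.9,"travel":[0,0,120],"angular":[0,0,0]}]' 25
python3 -m crank '[{"jaw":0.9,"travel":[0,0,30],"angular":[0,0,0]},{"jaw":0.9,"travel":[0,0,50],"angular":[0,0,0]},{"jaw":0.9,"travel":[0,0,50],"angular":[0,0,0]}]'
python3 - <<'E'
from h import *
img,d,c,T=cam('scene'); P=cloud(d,c,T); np.save('s2.npy',P); cv2.imwrite('pics/s2f.png',img)
print(bot.search_frame('scene','clip')[:3])
# project TCP
def proj(p):
    q=np.linalg.inv(T)@np.append(p,1); a=np.array([q[0],-q[1]])/-q[2]; r=a@a; a*=1+c['k1']*r; return c['fx']*a[0]+c['cx'],c['fy']*a[1]+c['cy']
st=bot.read_state(); u,v=map(int,proj(st['position'])); print(u,v,st['position'],st['wrist_force'],st['opening'])
a=img[max(v-50,0):v+50,max(u-65,0):u+65]; wi,dw,cw,Tw=cam('wrist'); b=wi[100:400,160:480]; np.save('wrist.npy',cloud(dw,cw,Tw))
a=cv2.resize(a,(400,308),interpolation=3); b=cv2.resize(b,(400,308*400//400),interpolation=3)
cv2.imwrite('pics/lift.png',np.hstack([a,b[:308]]))
E
```

```text
time: 10.3
position: [0.545, -0.1875, 0.2021]
tool_rot: [2.561, 1.819, 0.0]
wrist_force: [0.8, -1.0, -1.1]
opening: 0.194
time: 10.6
position: [0.5466, -0.1881, 0.2565]
tool_rot: [2.556, 1.815, 0.008]
wrist_force: [-0.4, -0.3, -0.9]
opening: 0.194
[{'position': [270.1, 191.7], 'score': 0.74}, {'position': [255.3, 225.6], 'score': 0.73}, {'position': [253.8, 226.0], 'score': 0.62}]
269 181 [ 0.54469705 -0.18739946  0.25215445] [ 0.17625059  0.58077467 -0.53222571] 0.19412832832281243
```

View pics/lift.png

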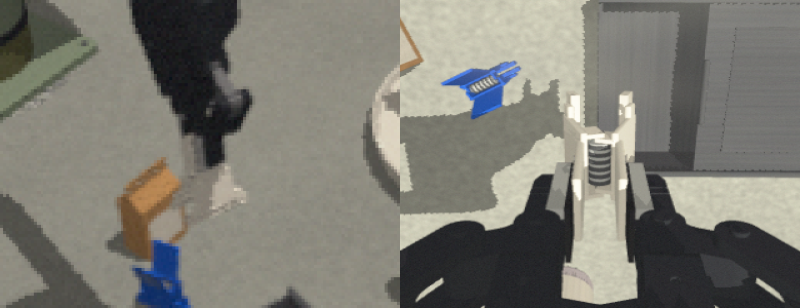

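The clip is held spread in the gripper. Tin and blue clip are undisturbed. Measure the lips relative to the tool, then carry it over.

```bash
cat > l.py <<'E'
from h import *
st=bot.read_state(); img,d,c,T=cam('wrist'); P=cloud(d,c,T)
A=R.from_rotvec(st['tool_rot']).as_matrix(); q=(P-st['position'])@A
hsv=cv2.cvtColor(img,cv2.COLOR_BGR2HSV); 
m=~np.isnan(q[...,0])&(abs(q[...,0])<.045)&(abs(q[...,1])<.03)&(q[...,2]>-.02)&(q[...,2]<.06)&(hsv[...,1]<60)&(hsv[...,2]>120)
print(st['position'],st['wrist_force'],st['opening'],st['time'])
for z in np.arange(0,.056,.006):
    s=q[m&(q[...,2]>=z)&(q[...,2]<z+.006)]
    if len(s): print(z.round(3),len(s),'x',s[:,0].min().round(4),s[:,0].max().round(4),'y',s[:,1].min().round(4),s[:,1].max().round(4))
s=q[m]; print('zmax',np.percentile(s[:,2],[95,99,100]))
for sg in (1,-1):
    t=s[(sg*s[:,1]>.003)]; print(sg,'low z',np.percentile(t[:,2],[99,100]),'y at low',np.percentile(abs(t[t[:,2]>.035][:,1]),[2,50,98]))
E
python3 l.py
python3 -m crank '[{"jaw":0.9,"travel":[0,15,10],"angular":[0,0,0]},{"jaw":0.9,"travel":[-2,50,20],"angular":[0,0,0]},{"jaw":0.9,"travel":[-5,95,30],"angular":[0,0,0]},{"jaw":0.9,"travel":[-7,140,30],"angular":[0,0,0]},{"jaw":0.9,"travel":[-10,185,30],"angular":[0,0,0]}]'
```

```text
[ 0.54423979 -0.18724088  0.25105255] [-0.36293007 -0.3011486  -0.99023226] 0.19568534665301326 10.75
0.0 146 x -0.0136 0.0137 y -0.0092 0.0093
0.006 227 x -0.0175 0.0174 y -0.0087 0.0089
0.012 1023 x -0.0189 0.0174 y -0.009 0.0092
0.018 320 x -0.0165 0.0175 y -0.011 0.0111
0.024 268 x -0.0064 0.0174 y -0.0129 0.0131
0.03 410 x -0.009 0.0232 y -0.0149 0.0148
0.036 511 x -0.0105 0.0273 y -0.0159 0.0159
0.042 92 x 0.0208 0.0273 y -0.0148 0.0144
0.048 5 x 0.0219 0.0269 y -0.0148 0.0122
zmax [0.04065865 0.04552494 0.04908752]
1 low z [0.04546237 0.04908752] y at low [0.00861053 0.0121798  0.01577383]
-1 low z [0.04613611 0.04896828] y at low [0.00881212 0.01251868 0.0156901 ]
time: 11.3
position: [0.5335, 0.0003, 0.2806]
tool_rot: [-2.559, -1.817, 0.002]
wrist_force: [1.3, 0.2, 0.2]
opening: 0.196
```

```bash
python3 -m crank '[{"jaw":0.9,"travel":[-2,45,0],"angular":[0,0,0]},{"jaw":0.9,"travel":[-4,90,0],"angular":[0,0,0]},{"jaw":0.9,"travel":[-6,135,0],"angular":[0,0,0]},{"jaw":0.9,"travel":[-8,180,0],"angular":[0,0,0]},{"jaw":0.9,"travel":[-9,215,0],"angular":[0,0,0]}]'
python3 -m crank '[{"jaw":0.9,"travel":[0,20,0],"angular":[0,0,0]},{"jaw":0.9,"travel":[0,24,0],"angular":[0,0,0]},{"jaw":0.9,"travel":[0,24,-10],"angular":[0,0,0]},{"jaw":0.9,"travel":[0,24,-30],"angular":[0,0,0]},{"jaw":0.9,"travel":[0,24,-35],"angular":[0,0,0]}]'
cat > f.py <<'E'
from h import *
st=bot.read_state(); A=R.from_rotvec(st['tool_rot']).as_matrix(); p=np.array(st['position']); print(st['time'],p,A[:,1].round(3),A[:,2].round(3),st['wrist_force'],st['opening'])
cdir=np.array([.945,-.327,0]); ydir=np.array([.327,.945,0]); D=np.array([.5239,.2395,.1905])-p
print('to go mm',D*1000,'across',D@cdir*1000,'along',D@ydir*1000)
img,d,c,T=cam('wrist'); P=cloud(d,c,T); q=(P-np.array([.5239,.2395,0]))@np.array([cdir,ydir,[0,0,1]]).T
m=~np.isnan(q[...,0])&(abs(q[...,0])<.012)&(abs(q[...,1])<.045)&(q[...,2]>.150)&(q[...,2]<.163)
s=q[m]; print('fin',len(s)); 
if len(s)>5: print(s[:,0].min(),s[:,0].max(),np.median(s[:,0]),s[:,1].min(),s[:,1].max(),s[:,2].max())
import sys
if len(sys.argv)>1: cv2.imwrite(sys.argv[1],img)
E
python3 f.py pics/w4.png
```

```text
time: 11.8
position: [0.5231, 0.2186, 0.2802]
tool_rot: [-2.557, -1.818, 0.004]
wrist_force: [1.4, -0.1, 0.3]
opening: 0.194
time: 12.3
position: [0.5217, 0.241, 0.2425]
tool_rot: [-2.557, -1.816, 0.013]
wrist_force: [-0.6, 0.4, -0.2]
opening: 0.192
12.3 [0.52165637 0.24095203 0.24252306] [ 0.944 -0.329 -0.009] [-0.01  -0.001 -1.   ] [-0.62227898  0.43298423 -0.18816348] 0.1924233511475821
to go mm [  2.24362936  -1.45203143 -52.02306198] across 2.595044026404478 along -0.6385029018063424
fin 316
-0.0014729467265141589 0.001892606925217881 -7.922318610188618e-05 -0.010780439051869456 0.039962832685851976 0.1609431808879345
```

View pics/w4.png

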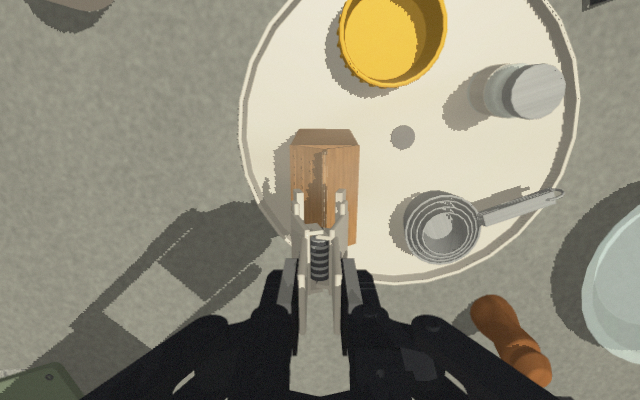

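The clip straddles the fin line, at (322,195) between lips at (300,205) and (342,205). It is 2.5 mm off-centre, so I correct that and descend.

```bash
python3 -m crank '[{"jaw":0.9,"travel":[2,-1,-8],"angular":[0,-0.01,0]},{"jaw":0.9,"travel":[2,-1,-20],"angular":[0,-0.01,0]},{"jaw":0.9,"travel":[2,-1,-28],"angular":[0,-0.01,0]},{"jaw":0.9,"travel":[2,-1,-30],"angular":[0,-0.01,0]},{"jaw":0.9,"travel":[2,-1,-30],"angular":[0,-0.01,0]}]'
python3 f.py; python3 l.py
```

```text
time: 12.85
position: [0.5237, 0.2399, 0.2123]
tool_rot: [2.561, 1.819, -0.001]
wrist_force: [-0.1, 0.3, 0.6]
opening: 0.195
12.85 [0.52373136 0.23994472 0.21231085] [ 0.944 -0.33   0.   ] [-0.    -0.001 -1.   ] [-0.10780366  0.33109712  0.55467896] 0.19458030259831824
to go mm [  0.16864215  -0.44471774 -21.81085352] across 0.30478953746039056 along -0.3651122799445887
fin 292
-0.0016564306454994312 0.001419032717238185 0.00016450479566887348 0.0022818326141385388 0.039944528160108066 0.1605611321018232
[0.52394836 0.24007741 0.21279599] [ 0.660528    0.12273485 -0.36907163] 0.19531239536178488 12.9
0.0 75 x -0.0135 0.0135 y -0.0084 0.0093
0.006 212 x -0.0173 0.0176 y -0.0086 0.0089
0.012 756 x -0.0187 0.0175 y -0.009 0.0092
0.018 243 x -0.0167 0.0175 y -0.011 0.0111
0.024 209 x -0.0056 0.0173 y -0.0127 0.013
0.03 347 x -0.0084 0.0234 y -0.0148 0.015
0.036 437 x -0.0097 0.0273 y -0.0156 0.0156
0.042 82 x 0.0137 0.0272 y -0.0146 0.0145
zmax [0.04102318 0.0457006  0.04779366]
1 low z [0.04603019 0.04727973] y at low [0.00867697 0.01180226 0.01541735]
-1 low z [0.04551865 0.04779366] y at low [0.00881183 0.01144538 0.01549063]
```

```bash
python3 -m crank '[{"jaw":0.9,"travel":[0,0,-6],"angular":[0,0,0]},{"jaw":0.9,"travel":[0,0,-13],"angular":[0,0,0]},{"jaw":0.9,"travel":[0,0,-19],"angular":[0,0,0]},{"jaw":0.9,"travel":[0,0,-22],"angular":[0,0,0]},{"jaw":0.9,"travel":[0,0,-23],"angular":[0,0,0]}]'
python3 -m crank '[{"jaw":0.9,"travel":[0,0,0],"angular":[0,0,0]},{"jaw":0.9,"travel":[0,0,0],"angular":[0,0,0]},{"jaw":0.9,"travel":[0,0,0],"angular":[0,0,0]}]'
python3 f.py pics/w5.png; python3 l.py | tail -3
python3 - <<'E'
from h import *
img,d,c,T=cam('scene'); s=cv2.resize(img[80:240,300:460],(500,500),interpolation=3); w=cv2.resize(cv2.imread('pics/w5.png')[110:310,260:380],(300,500),interpolation=3); cv2.imwrite('pics/final.png',np.hstack([s,w]))
E
```

```text
time: 13.45
position: [0.5238, 0.2401, 0.1894]
tool_rot: [2.561, 1.819, -0.0]
wrist_force: [0.5, 0.1, 0.9]
opening: 0.195
time: 13.75
position: [0.524, 0.2401, 0.1896]
tool_rot: [2.561, 1.819, 0.001]
wrist_force: [-0.4, -0.1, -0.1]
opening: 0.192
13.75 [0.52395232 0.24012869 0.18959118] [ 0.944 -0.329  0.001] [ 0.001 -0.    -1.   ] [-0.35803505 -0.08312345 -0.12766759] 0.19215614781669163
to go mm [-0.05232121 -0.62868541  0.9088207 ] across 0.156136587937153 along -0.6112167493656029
fin 571
-0.01199291952371814 0.011979701683289708 0.0002918233659235432 -0.04037748694591771 0.0402324423658667 0.16298289342851677
zmax [0.04109721 0.04624259 0.05683163]
1 low z [0.04669555 0.05683163] y at low [0.00860507 0.01161689 0.01544093]
-1 low z [0.04576903 0.05262307] y at low [0.00881366 0.01143367 0.01543539]
```

View pics/final.png

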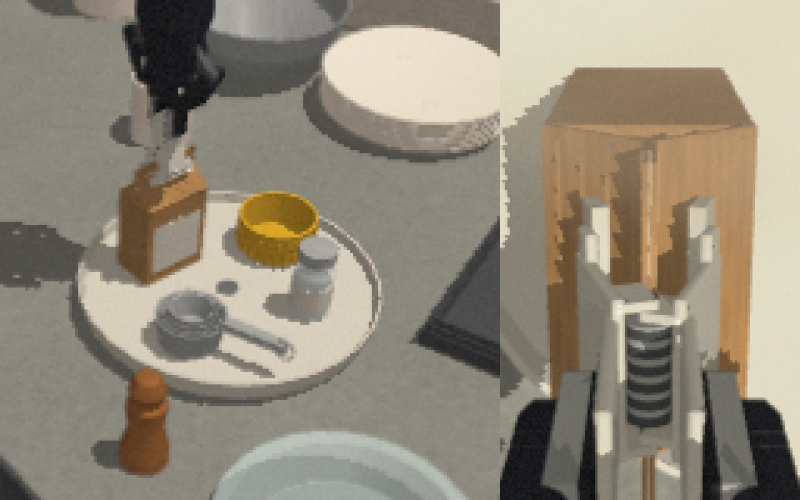

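The lips stand symmetrically either side of the fin. The gap is clear and there is no contact force. I'm handing it in.

```bash
python3 -c "
from plant import bot
print(bot.finish_job()); s=bot.read_state(); print(s['time'],s['wrist_force'],s['opening'])"
```

```text
the job is handed in; nothing more can be done
None
the job is handed in; nothing more can be done
```

The job is handed in. The larger carton stands in the turntable gap, and I'm holding the white clip spread open over the middle of its fin. The hand-in reports no verdict, so whether it passed is unconfirmed.

- **Carton:** I gripped it across its depth, lowered it onto the tray and let go. It stands upright about 84 mm from the turning axis, with the fin's top edge at about 0.159 m.
- **Clip:** I squeezed it off the tin's rim (opening about 16.5 mm, against an expected 18 mm over the handles) and brought it down over the fin. By my last measurements:
  - It is within about 1 mm of the fin's middle.
  - The lips are about 11–12 mm to either side of the fin's mid-plane.
  - Their lower edges are about 12 mm below the fin's top.
  - The wrist force is under 0.5 N, so I see no sign of the clip touching the carton.
- **Other things:** The last picture shows the turntable items and the pepper mill in place. The tin and blue clip looked undisturbed when I lifted the clip, but I did not look at them, the mug or the can again afterwards.
- **Disagreeing check:** The last fin measurement also picked up the lips and carton body, so it was no use. I relied on the clean one taken about 20 mm higher.

The clock stood at about 14 s of the 58 s allowed.

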